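# Release the ratchet pawl and push the press lever down onto the dish

## Task

Clamp the yellow dish in the hand press. Press the red paddle fully down so that the pawl swings free of the ratchet teeth and stays free, then push the black cross handle down past the teeth until the rubber foot rests flat on the dish. Push only, without forcing anything: lift and carry nothing, leave the dish on its platen, the pawl free and the other things on the bench where they are.

Things in the scene. Friction and masses are not known exactly. Their poses are not given: they have to be found in the camera images.
- press: Hand press fixed to the bench: grey base plate 160 (x) by 270 (y) by 18 mm, two pairs of grey cheeks. Origin on the bench surface, z up. Along y: red pawl paddle at -178 mm, steel round platen at +70 mm (top 28 mm above the bench), lever handle at +126 mm raised, +190 mm down. Lever and pawl move only in the vertical plane x = 0 of this frame.
- lever_pivot (a point): The lever's hinge axis (it lies along the press's x), at y = -50 mm, 130 mm above the bench. Fixed on the press.
- handle_mid (a point): Middle of the axis of the black rubber cross bar at the lever's end: a round bar 26 mm thick and 80 mm long, lying along the press's x, level always. It moves on an arc of 240 mm radius about lever_pivot: about 294 mm above the bench with the lever raised, 130 mm with it down.
- foot_face (a point): Centre of the flat underside of the lever's black rubber foot, a disc 64 mm across, 120 mm out along the lever. Level and 46 mm above the bench when the foot rests on the dish. The foot is sprung: it gives about 1 mm for each 8 N on it, 8 mm at most.
- lever (a joint): Angle of the blue lever (rad): about 0 raised, held by the pawl (a free play of about 0.03 either way), 0.75 when it is level with its foot flat on the dish, stop at 0.82 (foot spring squeezed). Stiff hinge: it stays where it is left and needs roughly 3 to 8 N of downward push at the handle. While the pawl is engaged it is blocked.
- pawl_pivot (a point): The pawl's hinge axis (along the press's x), at y = -110 mm, 186 mm above the bench. Fixed on the press.
- paddle (a point): Centre of the upper face of the red thumb paddle on the pawl's tail, 36 x 36 mm, 6 mm thick, about 205 mm above the bench with the pawl engaged; it lies 68 mm from pawl_pivot on the side away from the handle and moves down about 24 mm over its whole travel.
- pawl (a joint): Angle of the pawl (rad): 0 with its nose down between the teeth of the lever's hub, 0.36 at its stop with the paddle fully down; its nose clears the teeth above about 0.2. No spring: friction holds it where it is left. It takes about 2 to 4 N on the paddle.
- dish: Closed dish, yellow under a clear lid, 90 mm across, 18 mm high, loose on the platen under the foot; origin at the centre of its underside.
- spare_dish1: spare closed dish with a white base, 90 mm across, 18 mm high; origin at the centre of its underside
- spare_dish2: spare closed dish with a pink base, 90 mm across, 18 mm high; origin at the centre of its underside
- marker: black and white marker pen lying flat, 140 mm long, 16 mm thick; origin under its middle, x along the pen
- reagent: amber bottle with a black cap, 60 mm across, 120 mm high; origin at the centre of its underside
- cylinder: measuring cylinder, clear and blue, on a black foot, 70 mm across the foot, 222 mm high; origin at the centre of its underside
- tip_box: green box of yellow pipette tips, 90 x 125 x 61 mm; origin at the centre of its underside
Things that resemble listed ones, but are neither listed nor needed, are in the scene too. Leave any green or turquoise look-alike of the dish alone.

How it is judged (in metres and radians):
On the way, in this order (a step that is already met when the one before it is completed fails the run):
1. the paddle is pressed and the pawl is free of the teeth while the lever is still raised (value of joint pawl above 0.24 rad and value of joint lever below 0.12 rad), for 0.2 s.
2. the lever is pushed down past its teeth onto the dish (value of joint lever above 0.72 rad), for 0.2 s.
At the end, for the whole second after the job is handed in: The lever is down at 0.72 rad or more (foot on the dish to about 3 mm), the pawl is still free (above 0.24 rad), and the dish lies flat and still on its platen (value of joint lever above 0.72 rad and value of joint pawl above 0.24 rad and velocity of joint lever below 0.02 rad/s and linear speed of dish below 0.01 m/s and z of dish in the frame of press between 0.025 and 0.031 m and angle between dish's own z axis and vertical below 0.05 rad); the robot touches nothing.
It fails at once if the lever is forced past a tooth with the pawl still engaged (value of joint lever above 0.12 rad and value of joint pawl below 0.15 rad).
It fails at once if the robot presses or squeezes the press with more than 80 N (contact force between the fingers and press above 80 N).
It fails at once if the dish is lifted, carried or pushed aside by more than 15 mm (distance of dish from where it was at the start of the episode above 0.015 m).
It fails at once if another loose thing on the bench is lifted, carried or pushed by more than 25 mm (distance of any of spare_dish1, spare_dish2, marker, reagent, cylinder, tip_box from where it was at the start of the episode above 0.025 m).
It also fails if it takes over 45 s, if anything falls off the work surface, if the arm or the gripper's body presses on something with over 40 N, if the wrist force passes 120 N, or if a joint passes its speed limit or range.

## Robot

A 6-joint arm with a two-finger parallel gripper is mounted at the origin on the work surface. World frame = base frame: x ahead of the robot, y to its left, z up, the work surface at z = 0. Lengths are in mm, angles in rad, forces in N, time in s.
With the tool pointing down it reaches from about 275 to 825 mm from the base axis. Payload 4.9 kg.
Tool frame: the origin (TCP) lies at the very end of the fingers, on their centre line; the grasp point (between the pads) lies 19 mm behind it; z points along the fingers, y is the direction in which the jaws open and shut (so a half turn about z gives the same grasp; the last joint's range is limited). The gripper opens to 85 mm and grips with 20 to 120 N. Pads are 22 mm wide; open, the fingers measure 114 mm over their backs; the gripper's body (76 mm by 85 mm) begins 54 mm behind the grasp point. The pads swing forward as they close: fully open they stand 13 mm farther back than shut.
Start: joints at [-1.29, 0.326, -0.193, 1.052, 0, 1.437], TCP at [221.667, -503.371, 231.281] pointing down, gripper open.
Joint ranges: [-2.65, 2.65], [-0.97, 1.79], [-1.3, 1.35], [-1.93, 2.1], [-1.47, 1.37], [-3.14, 3.14]. Speed limits (rad/s): [2.57, 2.57, 3.14, 3.14, 3.14, 3.14].

## Interface

Orientations are given as a unit quaternion [x, y, z, w].
In Python, from cell import env gives the robot as it stands. Calls block until the motion is done:
- env.movep(position, orientation): joint-space move of the TCP to a pose.
- env.move_l(position, feed=150, rot=None, stop_force=None): straight line of the TCP; rot=None keeps the orientation; feed is the mean speed in mm/s. With stop_force (N) it stops when the force on the tool has changed by that much, and returns True; else False.
- env.movej(angles): joint-space move.
- env.gripper_to(opening, grip_force=None): opening from 0.0 (shut) to 1.0 (fully open); grip_force is the grip in N (None keeps the last); returns when the fingers have stopped.
- env.dwell(seconds).
- env.ik(position, orientation): joint angles nearest the present ones, or None.
- env.get_obs(): the state.
- env.get_image(name): name is "scene" or "top" or "wrist"; returns a dict with "img" (480x640x3 uint8, blue, green, red), "fov_y" (degrees; the focal length in pixels is half the picture's height over the tangent of half this angle, whatever the lens; pixels are square), "cx", "cy" (the principal point, pixels), "R" (3x3) and "t" (3): a world point X has camera coordinates R X + t; the wrist camera has in their place "hand_eye" (4x4, takes a point from camera to tool coordinates, whose origin is the TCP and whose axes are the flange's). Camera axes: x right, y down, z forward; pixel columns grow to the right and rows downward; lengths in mm; the calibration is good to about 2 mm. The wrist camera is an equidistant fisheye: a pixel r from the principal point sees the ray r / f radians off the axis. A picture is of the moment at which its call begins: read the wrist's pose just before it. There is no depth.
A pose or a line that the arm cannot do raises env.PlanningError and nothing moves.
- env.sign_off(): hands the job in, once; it reports no verdict.
Trained networks look in a picture, given as the dict that the camera call returned (one of the last four; its "shot" number tells which), for a name from the list of things; names that differ only in an ending like _2 or _b are one class to them, and where a whole thing is asked for, a point or a joint stands for the part that bears it (a point fixed in the world has none). Each returns a list of dicts, best first, with "score" (0 to 1); they miss things now and then, are a little off and sometimes report something else, mostly with a low value. They report only what shows in the picture. A call takes as long as a camera call. They do not tell look-alikes from the thing itself.
- env.find_in(picture, query): "location" ([row, column] as shares, 0 to 1, of the picture: columns of its width, rows of its height, amid what is visible of it).
- env.cut_out(picture, query): "mask" (480x640 bool, what is visible of it) and "location" ([row, column] as shares, 0 to 1, of the picture: columns of its width, rows of its height, amid what is visible of it).
The state is a dict: "time": time; "joint_pos": joint angles; "qvel": joint speeds; "effort": joint torques, N m; "position": TCP position; "eef_rot": TCP orientation; "force": force on the tool from outside, world axes, zero at the start; "moment": the same for the moment, N m; "finger_gap": opening from 0.0 (shut) to 1.0 (fully open).
Only numpy, scipy, OpenCV 4.12 (cv2) and the standard library are available. Lean on these libraries where they do the work, as an engineer would, in place of code of your own. Each camera call takes 0.05 s, during which the arm holds its last target.

## Working session

There is one attempt and no reset: what is moved stays moved. The work goes in short steps, each a Python script; the robot and the scene stay as the last script left them, time stands still between calls to the robot, and variables do not carry over. Pictures are saved under pics/ and viewed, and the job is handed in when it is done.

```bash
ls; mkdir -p pics; python3 - <<'E'
from cell import env
import cv2
for n in ["scene","top","wrist"]:
    p=env.get_image(n); cv2.imwrite(f"pics/a_{n}.png",p["img"])
    print(n,p["fov_y"],p["cx"],p["cy"],p.get("R"),p.get("t"),p.get("hand_eye"))
    for q in ["press","paddle","handle_mid","dish","foot_face"]:
        for r in env.find_in(p,q)[:3]: print(q,round(r["score"],2),round(r["location"][0]*480),round(r["location"][1]*640))
o=env.get_obs();print(o)
E
```

```text
pics
scene 53.13083781270114 324.06996741385694 238.48474474710883 [[ 0.62477195  0.78069379  0.0133126 ]
 [ 0.6150273  -0.48154557 -0.62438392]
 [-0.48104203  0.39828517 -0.78100416]] [-350.7299435  -245.8257612  1624.48115106] None
press 0.57 263 340
handle_mid 0.85 219 360
dish 0.93 237 409
dish 0.8 294 238
dish 0.68 248 354
foot_face 0.69 219 367
top 44.536204653542285 317.47720344263587 245.88441878380806 [[-0.00880424 -0.99992807 -0.00814476]
 [-0.99230695  0.00974242 -0.12341803]
 [ 0.12348851  0.0069955  -0.99232135]] [ -21.34003699  573.65914106 1353.23381089] None
press 0.96 243 289
paddle 0.67 230 365
handle_mid 0.91 238 249
handle_mid 0.19 181 338
dish 0.91 287 406
dish 0.69 255 268
dish 0.64 238 194
foot_face 0.91 247 248
wrist 65.70646984690485 317.4512968368497 239.1742993441673 None None [[ 1.07471878e-04 -9.50471370e-01 -3.10812101e-01  7.96367480e+01]
 [ 9.99999802e-01  2.94664266e-04 -5.55313294e-04  1.28848261e+00]
 [ 6.19394608e-04 -3.10811980e-01  9.50471214e-01 -1.43234998e+02]
 [ 0.00000000e+00  0.00000000e+00  0.00000000e+00  1.00000000e+00]]
{'time': 0.9, 'joint_pos': array([-1.29023413e+00,  3.26167031e-01, -1.92587115e-01,  1.05199504e+00,
        2.62935155e-05,  1.43663322e+00]), 'qvel': array([ 0.00058182,  0.00054974,  0.00149429, -0.00036011, -0.00027658,
       -0.00046596]), 'effort': array([-1.56363127e-03, -4.43315542e+01,  2.62759441e+01,  9.21018582e-04,
        9.18299020e-05,  1.63630790e-05]), 'position': array([ 221.66086036, -503.38744146,  231.30370745]), 'eef_rot': array([9.78577294e-01, 2.05879766e-01, 1.48353983e-05, 2.25464019e-05]), 'force': array([ 0.75391765, -0.29735388,  0.1027364 ]), 'moment': array([-0.00736557, -0.02749883, -0.03694382]), 'finger_gap': 1.0003595233928337}
```

View pics/a_scene.png

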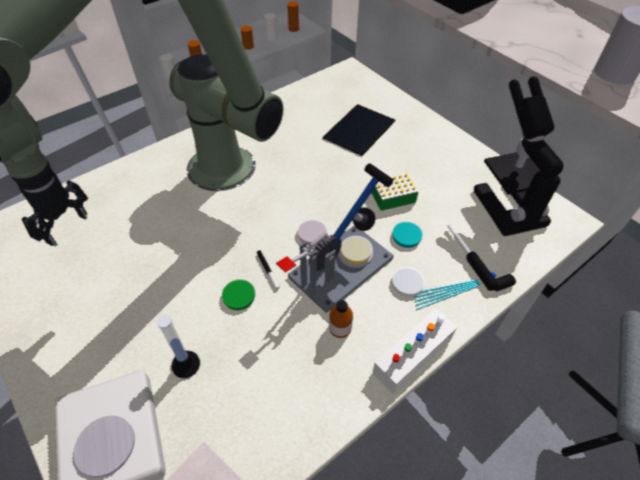

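View pics/a_top.png

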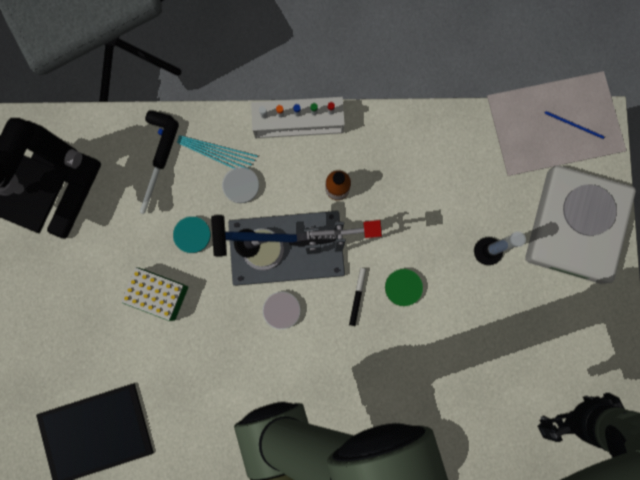

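```bash
python3 - <<'E'
import cv2
a=cv2.imread('pics/a_top.png');cv2.imwrite('pics/a_topc.png',cv2.resize(a[170:320,180:440],None,fx=3,fy=3,interpolation=cv2.INTER_CUBIC))
a=cv2.imread('pics/a_scene.png');cv2.imwrite('pics/a_scenec.png',cv2.resize(a[150:350,210:450],None,fx=3,fy=3,interpolation=cv2.INTER_CUBIC))
E
```

```text
(no output)
```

View pics/a_topc.png

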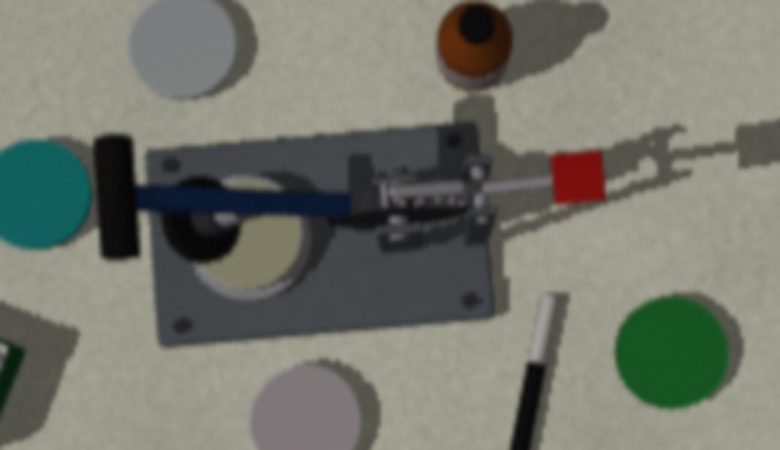

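View pics/a_scenec.png

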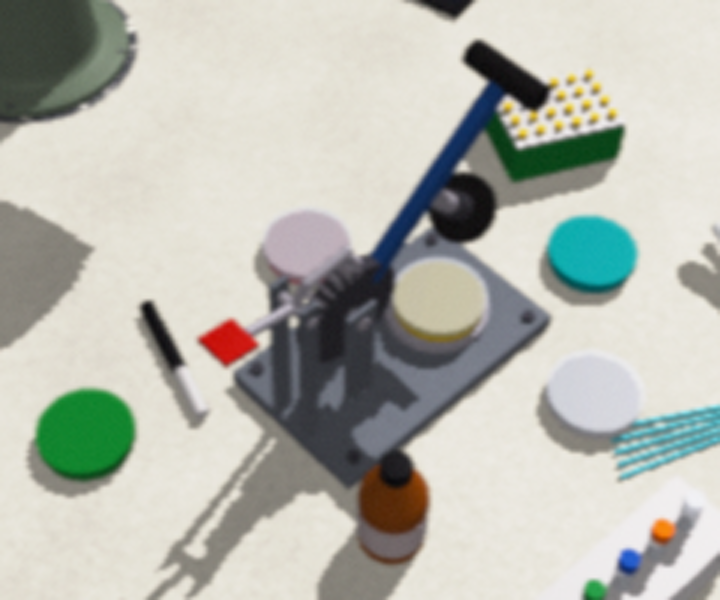

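The yellow dish on the platen is at top px (263,247) and scene px (356,250). The look-alikes are turquoise at top (192,235), green at (405,286), white spare at (241,184) and pink spare at (282,309). The yellow one under the foot is the one in the press. The red paddle is at top (372,229) and the black handle at (219,236). Next I fit the press pose from both cameras.

```bash
cat > h.py <<'E'
from cell import env
import cv2, numpy as np
from scipy.optimize import least_squares
def proj(c,X):
    f=240/np.tan(np.radians(c["fov_y"])/2); P=c["R"]@np.asarray(X,float)+c["t"]
    return np.array([c["cx"]+f*P[0]/P[2], c["cy"]+f*P[1]/P[2]])
def loc2w(p,L):
    c,s=np.cos(p[2]),np.sin(p[2]); return np.array([p[0]+c*L[0]-s*L[1],p[1]+s*L[0]+c*L[1],L[2]])
def handle(th): a=.75-th; return np.array([0,-50+240*np.cos(a),130+240*np.sin(a)])
E
python3 - <<'E'
from h import *
T=env.get_image("top");S=env.get_image("scene")
def tc(u,v): return (180+u/3-1/3,170+v/3-1/3)
def sc(u,v): return (210+u/3-1/3,150+v/3-1/3)
# base corners z=18: top crop
obs=[("T",[-80,135,18],tc(163,346)),("T",[80,135,18],tc(148,150)),("T",[80,-135,18],tc(474,124)),("T",[-80,-135,18],tc(493,316)),
("T",[0,-178,205],tc(578,177)),("S",[0,-178,205],sc(229,342)),
("S",[-80,-135,18],sc(236,376)),("S",[80,-135,18],sc(350,484)),("S",[80,135,18],sc(549,318)),
("S",[-40,125.6,293.6],sc(480,55)),("S",[40,125.6,293.6],sc(536,92)),
("T",[-40,125.6,293.6],tc(120,253)),("T",[40,125.6,293.6],tc(114,141)),("T",[0,70,46],tc(246,237))]
# foot is in front; exclude dish weight later
def res(p): return np.concatenate([proj(T if k=="T" else S,loc2w(p,L))-uv for k,L,uv in obs])
r=least_squares(res,[500,0,0],loss="soft_l1")
print(r.x,np.sqrt(np.diag(np.linalg.inv(r.jac.T@r.jac))))
for o,e in zip(obs,res(r.x).reshape(-1,2)): print(o[0],o[1],e.round(2))
np.save("pose.npy",r.x)
for n,L in [("paddle",[0,-178,205]),("handle",handle(0)),("hdown",handle(.75)),("dish",[0,70,28])]: print(n,loc2w(r.x,L).round(1))
# dish, foot masks
for q in ["dish","handle_mid","paddle"]:
  for c,nm in((T,"T"),(S,"S")):
    for m in env.cut_out(c,q)[:4]:
      ys,xs=np.nonzero(m["mask"]); print(q,nm,round(m["score"],2),xs.mean().round(1),ys.mean().round(1),len(xs))
E
```

```text
[5.73488260e+02 4.23045235e+01 8.09954722e-02] [0.9573872  1.89828779 0.00649602]
T [-80, 135, 18] [1.15 0.34]
T [80, 135, 18] [ 1.36 -0.33]
T [80, -135, 18] [ 3.99 -1.7 ]
T [-80, -135, 18] [4.02 0.12]
T [0, -178, 205] [-3.55 -0.21]
S [0, -178, 205] [ 1.39 -2.71]
S [-80, -135, 18] [-4.83 -0.07]
S [80, -135, 18] [-3.22  1.09]
S [80, 135, 18] [-0.87  0.17]
S [-40, 125.6, 293.6] [-2.53 -3.49]
S [40, 125.6, 293.6] [2.57 0.71]
T [-40, 125.6, 293.6] [-2.29  2.07]
T [40, 125.6, 293.6] [-3.11 -1.42]
T [0, 70, 46] [-3.2  -0.39]
paddle [ 587.9 -135.1  205. ]
handle [563.3 167.5 293.6]
hdown [558.1 231.7 130. ]
dish [567.8 112.1  28. ]
dish T 0.87 403.3 287.0 1155
dish T 0.78 265.9 251.5 597
dish T 0.57 191.0 233.8 1112
dish S 0.7 356.3 249.0 670
dish S 0.62 238.7 294.3 845
dish S 0.57 407.1 234.6 594
dish S 0.35 396.2 192.4 1140
handle_mid T 0.79 256.6 238.4 1923
handle_mid S 0.61 353.4 216.3 1877
paddle T 0.81 359.0 229.3 456
paddle T 0.52 495.6 246.8 999
paddle S 0.88 297.8 256.0 358
```

```bash
python3 - <<'E'
from h import *
T=env.get_image("top");S=env.get_image("scene")
def tc(u,v): return (180+u/3-1/3,170+v/3-1/3)
def sc(u,v): return (210+u/3-1/3,150+v/3-1/3)
obs=[("T",(-80,'f',18),tc(163,346)),("T",(80,'f',18),tc(148,150)),("T",(80,'b',18),tc(474,124)),("T",(-80,'b',18),tc(493,316)),
("T",(0,-178,205),tc(578,177)),("S",(0,-178,205),sc(229,342)),
("S",(-80,'b',18),sc(236,376)),("S",(80,'b',18),sc(350,484)),("S",(80,'f',18),sc(549,318)),
("S",(-40,'h'),sc(480,55)),("S",(40,'h'),sc(536,92)),
("T",(-40,'h'),tc(120,253)),("T",(40,'h'),tc(114,141))]
def L(l,p):
    if l[1]=='f': return [l[0],p[3],18]
    if l[1]=='b': return [l[0],p[4],18]
    if l[1]=='h': h=handle(p[5]); return [l[0],h[1],h[2]]
    return l
def res(p): return np.concatenate([proj(T if k=="T" else S,loc2w(p,L(l,p)))-uv for k,l,uv in obs])
full=lambda p: np.r_[res(p), p[5]/.03]
r=least_squares(full,[573,42,0.08,135,-135,0],x_scale=[10,10,.1,10,10,.03],loss="soft_l1")
print(r.x.round(3))
for o,e in zip(obs,res(r.x).reshape(-1,2)): print(o[0],o[1],e.round(2))
np.save("pose2.npy",r.x)
for n,l in [("paddle",[0,-178,205]),("handle",handle(r.x[5])),("hdown",handle(.75)),("dish",[0,70,28])]: print(n,loc2w(r.x,l).round(1))
# independent triangulation
def tri(pt,ps):
    f=lambda X: np.r_[proj(T,X)-pt,proj(S,X)-ps]
    q=least_squares(f,[570,50,150]); return q.x.round(1),np.abs(q.fun).max().round(2)
print("paddle",tri(tc(578,177),sc(229,342)))
print("handle",tri(tc(117,197),sc(508,73)))
print("h-",tri(tc(120,253),sc(480,55)),"h+",tri(tc(114,141),sc(536,92)))
# overlay
for c,n in((T,"T"),(S,"S")):
    im=c["img"].copy()
    for l in [[0,-178,205],handle(r.x[5])+[40,0,0],handle(r.x[5])-[40,0,0],[0,70,46],[0,-50,130],[0,-110,186],*[[x,y,18] for x in(-80,80) for y in (-135,135)]]:
        u=proj(c,loc2w(r.x,l)); cv2.circle(im,tuple(int(round(v*8)) for v in u),8,(255,0,255),-1,shift=3)
    a=im[170:320,180:440] if n=="T" else im[150:350,210:450]
    cv2.imwrite(f"pics/ov_{n}.png",cv2.resize(a,None,fx=3,fy=3))
E
```

```text
[ 5.75125e+02  3.53320e+01  8.30000e-02  1.44938e+02 -1.18344e+02
  1.40000e-02]
T (-80, 'f', 18) [-0.02  0.09]
T (80, 'f', 18) [ 0.11 -0.56]
T (80, 'b', 18) [-0.06 -1.85]
T (-80, 'b', 18) [ 0.02 -0.04]
T (0, -178, 205) [-0.24 -1.15]
S (0, -178, 205) [-0.54 -0.7 ]
S (-80, 'b', 18) [-1.93 -1.71]
S (80, 'b', 18) [-0.21 -0.81]
S (80, 'f', 18) [ 0.04 -0.23]
S (-40, 'h') [-3.7  -1.69]
S (40, 'h') [1.41 2.55]
T (-40, 'h') [0.44 1.53]
T (40, 'h') [-0.47 -1.86]
paddle [ 589.8 -142.1  205. ]
handle [564.6 162.7 291.2]
hdown [559.5 224.7 130. ]
dish [569.4 105.1  28. ]
paddle (array([ 588.7, -141.9,  200.5]), np.float64(0.65))
handle (array([564.8, 163.7, 291.8]), np.float64(0.93))
h- (array([529.6, 163.1, 286. ]), np.float64(1.5)) h+ (array([599.8, 164.2, 297.3]), np.float64(0.15))
```

The pose fit agrees with direct triangulation: paddle ≈ (589,-142,203), handle ≈ (565,163,292), within a few mm of the stated 205 and 294 heights. Next I check the choice in the overlay and plan the approach to the paddle.

View pics/ov_S.png

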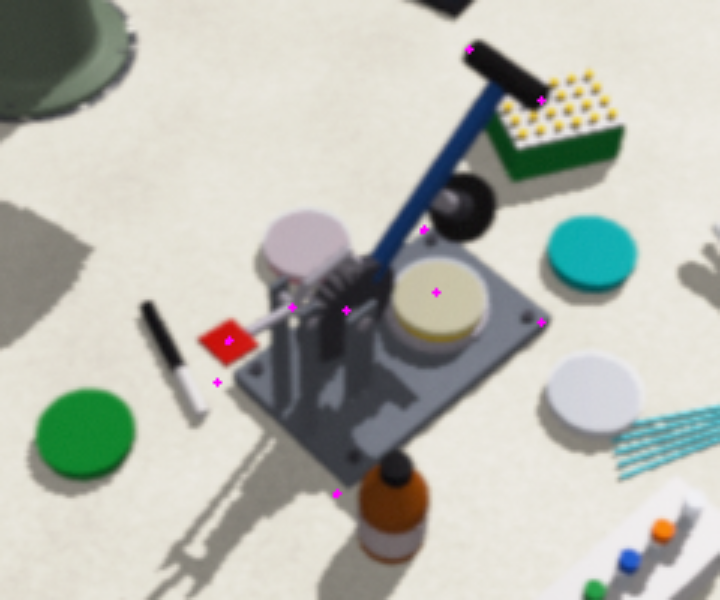

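```bash
cat >> h.py <<'E'
from scipy.spatial.transform import Rotation as Ro
P=None
try: P=np.load("pose2.npy")
except Exception: pass
def down(yaw): return Ro.from_matrix(np.column_stack([[np.cos(yaw),np.sin(yaw),0],[np.sin(yaw),-np.cos(yaw),0],[0,0,-1]])).as_quat()
E
python3 - <<'E'
from h import *
for yaw in (np.pi/2+P[2],-np.pi/2+P[2],P[2],.415):
  for X in ([589,-142,240],[589,-142,180],[565,163,330],[559.5,225,143]):
    q=env.ik(X,down(yaw)); print(round(yaw,2),X,None if q is None else np.round(q,2))
E
```

```text
1.65 [589, -142, 240] [-0.36  0.43 -0.02  1.12  0.    1.13]
1.65 [589, -142, 180] [-0.36  0.46 -0.12  0.99  0.    1.13]
1.65 [565, 163, 330] [0.16 0.36 0.1  1.32 0.   1.64]
1.65 [559.5, 225, 143] [ 0.26  0.49 -0.18  0.9   0.    1.75]
-1.49 [589, -142, 240] [-0.36  0.43 -0.02  1.12  0.   -2.01]
-1.49 [589, -142, 180] [-0.36  0.46 -0.12  0.99  0.   -2.01]
-1.49 [565, 163, 330] [ 0.16  0.36  0.1   1.32  0.   -1.5 ]
-1.49 [559.5, 225, 143] [ 0.26  0.49 -0.18  0.9   0.   -1.39]
0.08 [589, -142, 240] [-0.36  0.43 -0.02  1.12  0.    2.7 ]
0.08 [589, -142, 180] [-0.36  0.46 -0.12  0.99  0.    2.7 ]
0.08 [565, 163, 330] [ 0.16  0.36  0.1   1.32  0.   -3.07]
0.08 [559.5, 225, 143] [ 0.26  0.49 -0.18  0.9   0.   -2.96]
0.41 [589, -142, 240] [-0.36  0.43 -0.02  1.12  0.    2.37]
0.41 [589, -142, 180] [-0.36  0.46 -0.12  0.99  0.    2.37]
0.41 [565, 163, 330] [0.16 0.36 0.1  1.32 0.   2.88]
0.41 [559.5, 225, 143] [ 0.26  0.49 -0.18  0.9   0.    2.99]
```

The overlay shows the paddle point on the red paddle (crop 229,342) and the handle ends on the black bar. The yellow dish sits under the foot at crop (437,292), so the choice is confirmed. Now I shut the gripper, hover over the paddle and take a look.

```bash
python3 - <<'E'
from h import *
o=env.get_obs()
env.gripper_to(0.0)
env.move_l(np.r_[o["position"][:2],320],feed=200)
env.movep([589.5,-142,300],down(np.pi/2+P[2]))
env.move_l([589.5,-142,245],feed=150)
o=env.get_obs(); print(o["time"],o["position"],o["force"],o["finger_gap"])
for n in("wrist","scene"):
    p=env.get_image(n); im=p["img"]
    if n=="scene": im=cv2.resize(im[150:350,210:450],None,fx=3,fy=3,interpolation=cv2.INTER_CUBIC)
    cv2.imwrite(f"pics/b_{n}.png",im)
E
```

```text
5.1417 [ 589.4022057  -142.61836842  245.40571019] [0.58231118 0.15029689 1.02817401] -0.0033386394858049757
```

View pics/b_wrist.png

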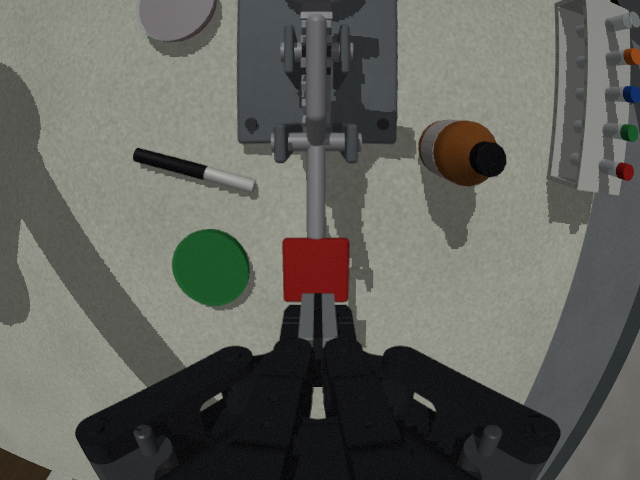

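View pics/b_scene.png

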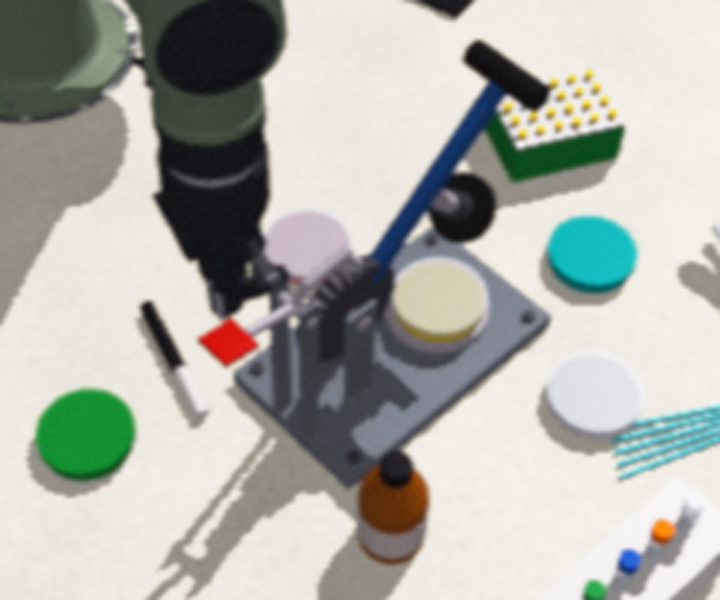

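The wrist view shows the paddle centred at (316,269) directly ahead of the shut fingers, at x≈316, with nothing in between. I check its position from this ray, then press.

```bash
cat >> h.py <<'E'
def wray(p,o,u,v):
    f=240/np.tan(np.radians(p["fov_y"])/2); d=np.array([u-p["cx"],v-p["cy"]]); r=np.hypot(*d); th=r/f
    c=np.array([*(d/max(r,1e-9)*np.sin(th)),np.cos(th)]); H=p["hand_eye"]; Rt=Ro.from_quat(o["eef_rot"]).as_matrix()
    return Rt@H[:3,3]+o["position"], Rt@(H[:3,:3]@c)
def onz(p,o,u,v,z): a,d=wray(p,o,u,v); return a+d*(z-a[2])/d[2]
E
python3 - <<'E'
from h import *
o=env.get_obs();p=env.get_image("wrist")
for uv in [(316,269.5),(284,239),(348,239),(350,300),(283,300)]: print(uv,onz(p,o,*uv,205).round(1))
E
```

```text
(316, 269.5) [ 589.6 -141.6  205. ]
(284, 239) [ 571.5 -125.8  205. ]
(348, 239) [ 604.9 -123.   205. ]
(350, 300) [ 610.1 -158.6  205. ]
(283, 300) [ 572.7 -161.7  205. ]
```

```bash
python3 - <<'E'
from h import *
print(env.move_l([589.5,-142.5,212],feed=60,stop_force=8), env.get_obs()["position"])
r=None
for z in range(204,168,-3):
    r=env.move_l([589.5,-142.5,z],feed=40,stop_force=14)
    o=env.get_obs(); print(z,r,o["position"].round(1),o["force"].round(1))
    if r: break
print(o["time"])
p=env.get_image("scene"); im=cv2.resize(p["img"][150:350,210:450],None,fx=3,fy=3,interpolation=cv2.INTER_CUBIC);cv2.imwrite("pics/c_scene.png",im)
o=env.get_obs();p=env.get_image("wrist");cv2.imwrite("pics/c_wrist.png",p["img"])
E
```

```text
False [ 589.51857812 -142.51340458  211.93422224]
204 False [ 589.3 -142.4  203.8] [-0.4  1.3 -0.1]
201 False [ 589.4 -142.5  200.9] [-0.3 -0.5  0.4]
198 False [ 589.4 -142.4  197.7] [ 1.1  0.5 -0.3]
195 False [ 589.3 -142.3  194.7] [-0.7  0.6 -0.4]
192 False [ 589.4 -142.4  191.7] [ 0.3 -0.7 -0.5]
189 False [ 589.4 -142.4  188.7] [-0.3 -0.1 -0.4]
186 False [ 589.4 -142.4  185.7] [ 0.4  0.7 -0.5]
183 False [ 589.4 -142.4  182.7] [ 0.1 -0.1  0.3]
180 False [ 589.7 -142.5  181.3] [-2.3  0.5  8.6]
177 False [ 589.9 -142.5  180.7] [-7.3  2.4 21.9]
174 False [ 590.2 -142.5  180.2] [-12.7   3.9  35.7]
171 False [ 590.4 -142.4  179.6] [-17.3   4.6  49. ]
9.0917
```

View pics/c_wrist.png

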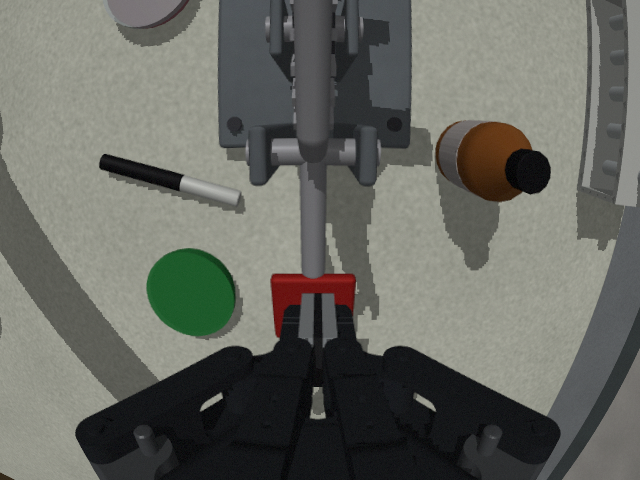

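The paddle is at its stop: the tip held at z≈180 and the force rose to 49 N. The stop threshold counts from the start of each short line, so it never triggered. The 80 N limit was not reached, but I will use single lines from here. I back off and check that the pawl stays.

```bash
python3 - <<'E'
from h import *
env.move_l([589.5,-142.5,185],feed=40)
env.move_l([589.5,-142.5,250],feed=150)
o=env.get_obs();p=env.get_image("wrist");cv2.imwrite("pics/d_wrist.png",p["img"])
print(o["time"],o["force"])
s=env.get_image("scene");cv2.imwrite("pics/d_scene.png",cv2.resize(s["img"][150:350,210:450],None,fx=3,fy=3,interpolation=cv2.INTER_CUBIC))
E
```

```text
10.275 [-0.51789395 -0.41399198  0.77186645]
```

View pics/d_wrist.png

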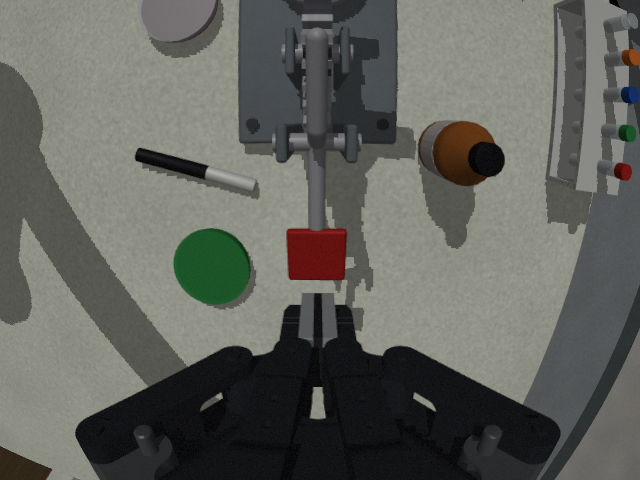

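View pics/d_scene.png

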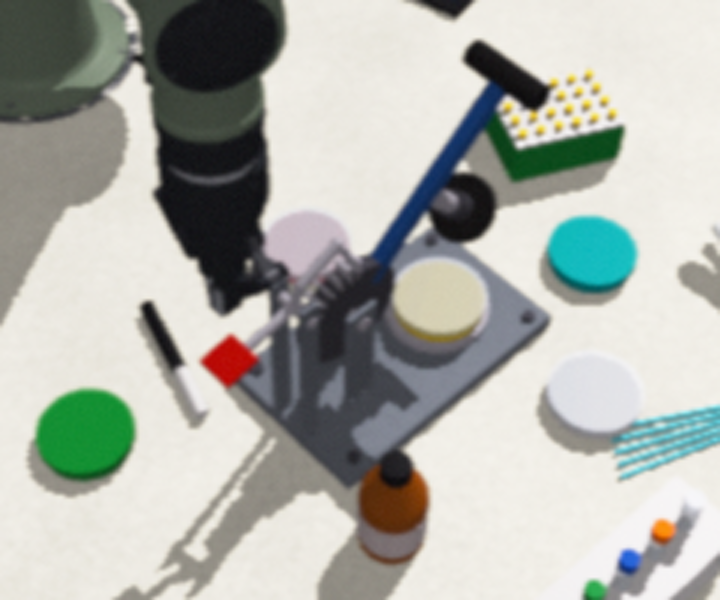

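The paddle now sits lower (crop 229,361, was 342, about 24 mm down) and stays there. The pawl nose is lifted clear at crop (340,245). The lever is still raised. Next I move over the handle.

```bash
python3 - <<'E'
from h import *
env.move_l([589.5,-142.5,375],feed=250)
env.movep([564.7,163,375],down(np.pi/2+P[2]))
env.move_l([564.7,163,335],feed=150)
o=env.get_obs();p=env.get_image("wrist");cv2.imwrite("pics/e_wrist.png",p["img"])
print(o["time"],o["position"],o["force"])
for m in env.cut_out(p,"handle_mid")[:2]:
    ys,xs=np.nonzero(m["mask"]);print(m["score"],xs.min(),xs.max(),ys.min(),ys.max())
    im=p["img"].copy();im[m["mask"]]//=2;im[m["mask"]]+=np.array([0,0,120],np.uint8);cv2.imwrite("pics/e_m.png",im)
E
```

```text
12.6167 [564.74387539 161.87607304 334.89505636] [0.09284182 0.3317887  0.59683371]
0.78 241 392 225 404
```

View pics/e_wrist.png

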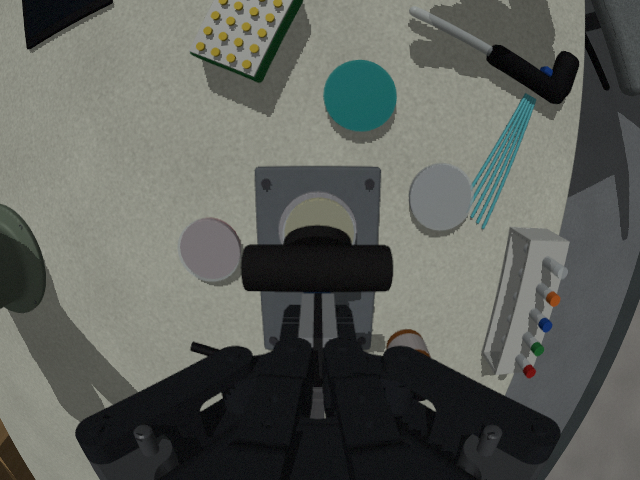

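The bar is centred at (317,268), in line with the fingers, and the yellow dish lies below at (318,215). The bar's position from this ray:

```bash
python3 - <<'E'
from h import *
o=env.get_obs();p=env.get_image("wrist")
a,d=wray(p,o,317.5,268.)
for z in (286,290,294,298): print((a+d*(z-a[2])/d[2]).round(1))
for th in (-.03,0,.014,.03): print(th,loc2w(P,handle(th)).round(1))
print(onz(p,o,244,268,292)-onz(p,o,392,268,292))
E
```

```text
[565.8 160.8 286. ]
[565.7 162.5 290. ]
[565.5 164.1 294. ]
[565.4 165.8 298. ]
-0.03 [565.2 155.5 298.8]
0 [564.8 160.5 293.6]
0.014 [564.6 162.8 291.1]
0.03 [564.4 165.3 288.3]
[-81.56389942  -6.59289066   0.        ]
```

```bash
python3 - <<'E'
from h import *
def X(th,dz=13): return loc2w(P,handle(th)+[0,0,dz])+[.7,0,0]
print(env.move_l(X(.014,17),feed=80,stop_force=10))
for th in list(np.arange(.03,.70,.06))+[.70,.73]:
    r=env.move_l(X(th),feed=70,stop_force=30); o=env.get_obs()
    print(round(th,2),r,(o["position"]-X(th)).round(1),o["force"].round(1))
    if r or np.linalg.norm(o["force"])>40: break
print(o["time"],o["position"])
s=env.get_image("scene");cv2.imwrite("pics/f_scene.png",cv2.resize(s["img"][150:350,210:450],None,fx=3,fy=3,interpolation=cv2.INTER_CUBIC))
p=env.get_image("wrist");cv2.imwrite("pics/f_wrist.png",p["img"])
E
```

```text
False
0.03 False [0.5 0.6 0.5] [1.2 0.7 2.2]
0.09 False [0.1 0.5 0.3] [0.6 1.6 2.5]
0.15 False [-0.1  0.2  0. ] [-0.1  1.8  2.1]
0.21 False [-0.3 -0.3 -0.3] [1.  0.2 0.2]
0.27 False [-0.3 -0.6 -0.4] [-0.8  0.  -0.2]
0.33 False [-0.2 -0.4 -0.3] [ 0.4 -0.1  0. ]
0.39 False [-0.2 -0.3 -0.3] [-0.5 -0.4 -0.2]
0.45 False [-0.3 -0.2 -0.3] [-1.1 -0.1 -0.2]
0.51 False [-0.3 -0.3 -0.3] [-0.2  0.5 -0.7]
0.57 False [-0.3 -0.3 -0.3] [-0.1 -0.3  0.3]
0.63 False [-0.3 -0.3 -0.3] [-0.7  0.5  0.9]
0.69 False [-0.3 -0.3 -0.3] [-0.3  0.5 -0.3]
0.7 False [ 0.  -0.2  0. ] [-0.6 -0.7  0.5]
0.73 False [-0.1 -0.1 -0.2] [-0.6 -0.7 -0.2]
17.95 [560.03934743 224.525775   147.58206287]
```

View pics/f_scene.png

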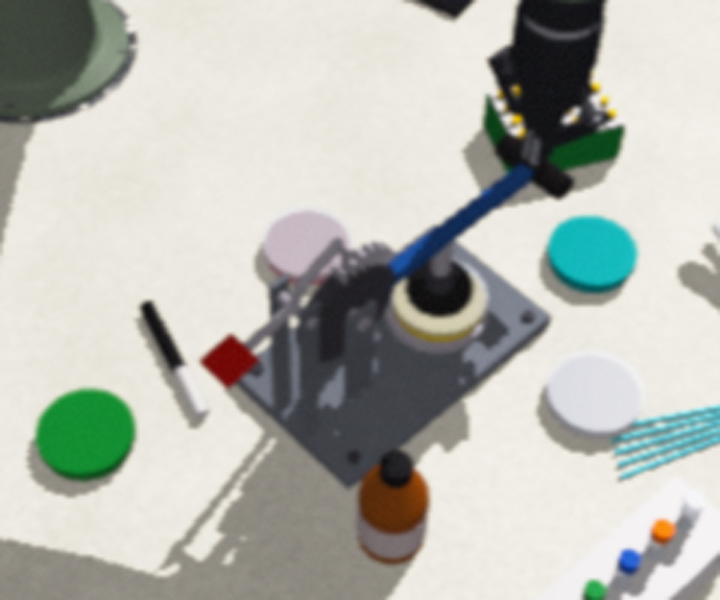

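View pics/f_wrist.png

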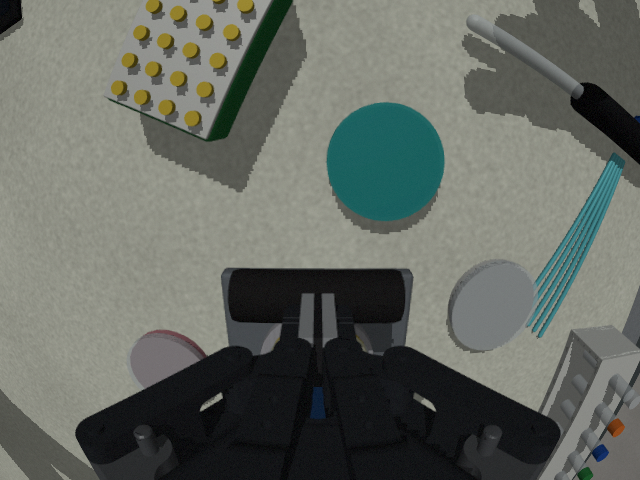

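The handle moved with the fingers almost to level. The foot is just above the dish, the pawl is still up, and the dish and the other things look unmoved. Now the last bit.

```bash
python3 - <<'E'
from h import *
def X(th,dz=13): return loc2w(P,handle(th)+[0,0,dz])+[.7,0,0]
for th in (.745,.755,.765,.775,.785):
    r=env.move_l(X(th),feed=20,stop_force=20); o=env.get_obs()
    print(th,r,o["position"].round(1),o["force"].round(1))
    if r or np.linalg.norm(o["force"])>14: break
env.dwell(.3)
o=env.get_obs();print(o["time"],o["position"].round(1),o["force"].round(1))
p=env.get_image("wrist");cv2.imwrite("pics/g_wrist.png",p["img"])
s=env.get_image("scene");cv2.imwrite("pics/g_scene.png",cv2.resize(s["img"][150:350,210:450],None,fx=3,fy=3,interpolation=cv2.INTER_CUBIC))
E
```

```text
0.745 False [560.  224.8 144.2] [-0.8  0.4  1.6]
0.755 False [560.1 224.9 142. ] [-1.6  1.3  3.7]
0.765 False [560.2 224.9 140.2] [-2.7  1.1  8.2]
0.775 False [560.2 225.  138.6] [-5.1 -0.3 13.3]
19.4833 [560.2 225.  138.6] [-4.5 -0.2 13.8]
```

View pics/g_scene.png

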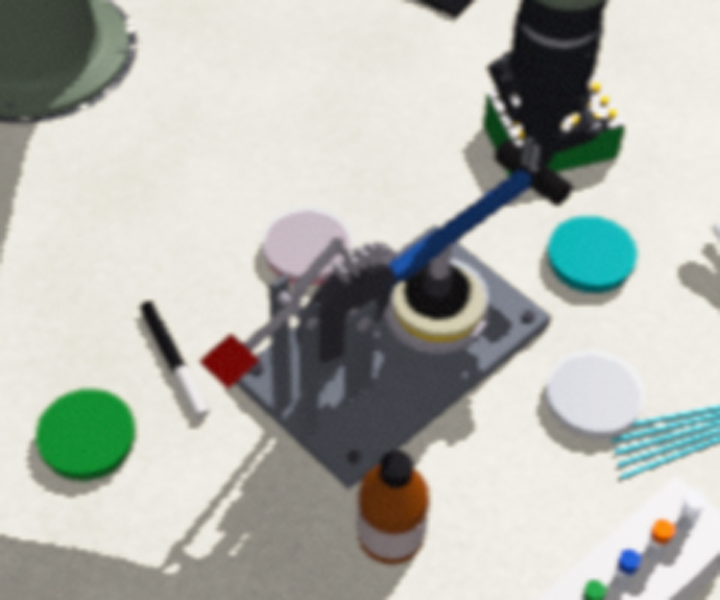

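The upward force grew steadily from 1.6 to 13.8 N while the tip went from z 144 to 138.6. That is the foot spring being squeezed on the dish, with the handle axis below 130 mm. I release straight up and check.

```bash
python3 - <<'E'
from h import *
o=env.get_obs();x,y,z=o["position"]
env.move_l([x,y,z+6],feed=20)
env.move_l([x,y,z+100],feed=150)
env.dwell(.5)
o=env.get_obs();print(o["time"],o["position"].round(1),o["force"].round(1))
p=env.get_image("wrist");cv2.imwrite("pics/h_wrist.png",p["img"])
ow=o
a,d=wray(p,o,0,0)
for th in (.70,.72,.75,.78):
    print(th,loc2w(P,handle(th)).round(1))
env.movep([450,-150,400],down(np.pi/2+P[2]))
s=env.get_image("scene");t=env.get_image("top")
cv2.imwrite("pics/h_scene.png",cv2.resize(s["img"][150:350,210:450],None,fx=3,fy=3,interpolation=cv2.INTER_CUBIC))
cv2.imwrite("pics/h_top.png",cv2.resize(t["img"][170:320,180:440],None,fx=3,fy=3,interpolation=cv2.INTER_CUBIC))
for th in(.65,.7,.75,.8):
    print(th,[((proj(s,loc2w(P,handle(th)+[k,0,0]))-[210,150]+1/3)*3).round(1) for k in(-40,40)])
print(env.get_obs()["time"])
E
```

```text
21.3917 [560.2 225.  238.4] [ 0.1 -0.4 -0.1]
0.7 [559.5 224.4 142. ]
0.72 [559.5 224.6 137.2]
0.75 [559.5 224.7 130. ]
0.78 [559.5 224.6 122.8]
0.65 [array([501.9, 128.7]), array([566.9, 175.5])]
0.7 [array([501.3, 137.2]), array([565.7, 183.8])]
0.75 [array([500.3, 145.8]), array([564.2, 192.4])]
0.8 [array([498.8, 154.7]), array([562.3, 201.1])]
23.1
```

View pics/h_scene.png

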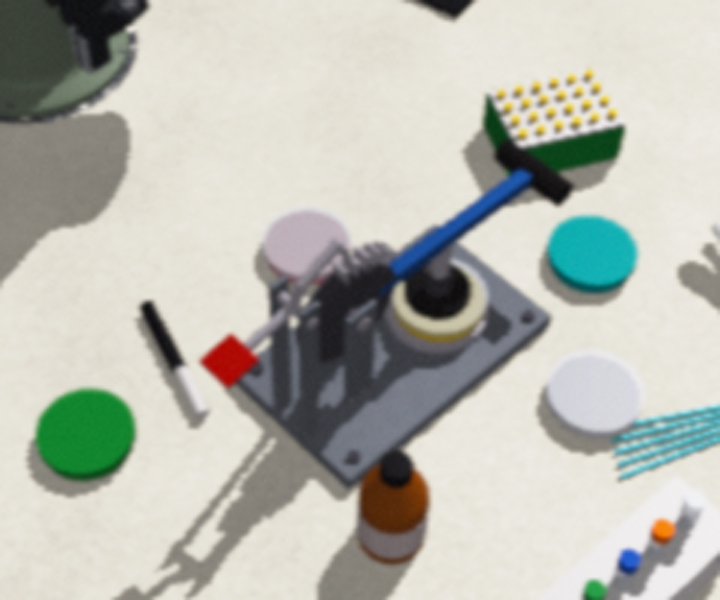

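View pics/h_top.png

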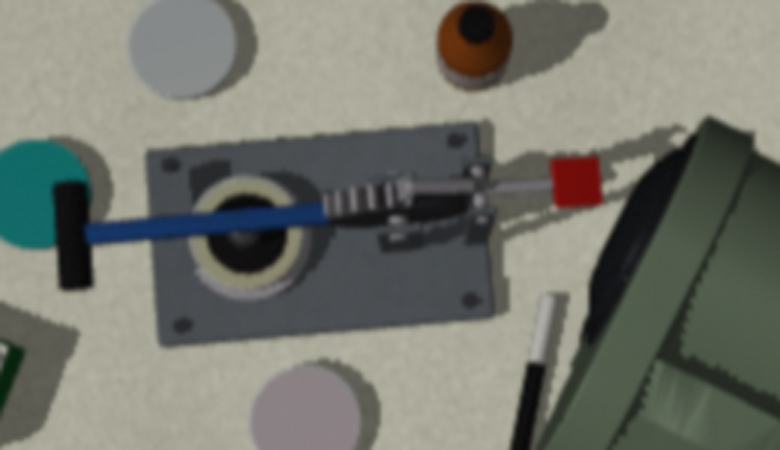

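View pics/h_wrist.png

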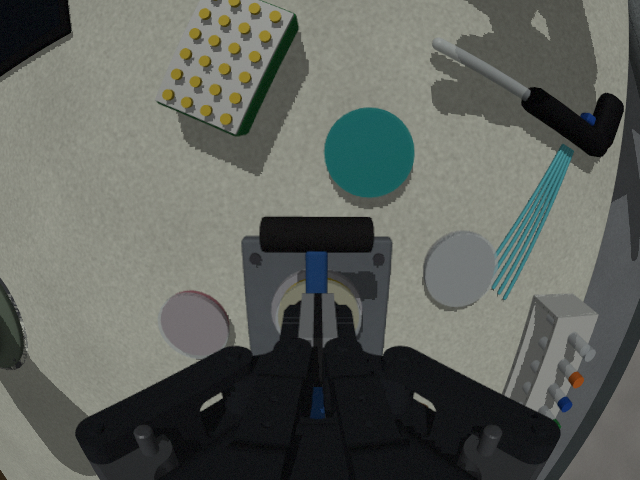

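After release the handle middle is at scene crop ≈(534,172). The prediction for lever 0.75 is (532,169), and 0.70 would be about 8 px higher. The foot sits flat and centred on the yellow dish, the paddle is still down at crop (229,361), and everything else is where it was. The arm is clear, so I hand in.

```bash
python3 - <<'E'
from h import *
o=env.get_obs();print(o["time"],o["force"].round(1),np.abs(o["qvel"]).max())
print(env.sign_off())
E
```

```text
23.1 [ 0.1 -0.2 -0.6] 0.002628784279629583
the job is handed in; nothing more can be done
None
```

The yellow dish is clamped and the job was handed in at 23.1 s; `sign_off` gives no verdict. I pressed the red paddle fully down with the shut fingers and backed off. Then I pushed the cross handle down along its arc until the foot spring pushed back with about 14 N, and released straight up.

**Last checks:**
- **Lever:** the handle sits where a lever angle of about 0.75–0.77 rad predicts. While pushing, the tip position gave about 0.77 rad, and the force began to rise at about 0.75.
- **Pawl and dish:** the paddle stays fully down with the pawl nose clear of the teeth. The foot is on the dish, which is still centred on its platen.
- **Bench and arm:** nothing else visibly moved, and the arm stands clear with about 0 N on the tool.

**What did not go as planned:**
- **Paddle force:** at its stop the tool force rose to about 49 N (limit 80 N), because `stop_force` counts from the start of each short line and never triggered.
- **Base plate:** it fitted about 13 mm forward of the frame origin along y. I therefore relied on the paddle and handle positions, and the wrist camera confirmed both.

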